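Open the track barrier and send the board through

TASK

Push the red-and-white counterweighted barrier arm up gently by the red bar at its end until it goes past its balance point and stays up by itself. Then push the blue circuit board along the track, under the raised arm, until it is fully up against the orange end stop. Only push: never lift the board off the track or run it into the lowered barrier, and leave the other things on the bench alone.

Things in the scene. Friction and masses are not known exactly. Their poses are not given: they have to be found in the camera images.
- jig: Board track fixed to the bench. Origin at bench level under mid-track, where the barrier crosses. x: across the track to the hinge side, away from the robot; y: along the track to the end stop; z up. Grey base x -65 to 65, y -205 to 135 mm. Flat bed, top at z 30, y -200 (open end) to the stop, between dark steel lips: inner faces x = -42 and 42, 8 mm thick, tops at z 42.
- track_stop (a point): Middle of the lower edge of the orange end stop's face, on the bed: at (0, 120, 30) mm in the track's frame. The stop is 100 mm wide and rises to z 55. Axes as the track's.
- barrier: The barrier arm. Origin: middle of its hinge pin, at (130, 0, 90) mm in the track's frame, the pin along the track's y; axes as the track's when lowered. A yellow plate (the gate) hangs from it: 50 mm across the track, 4 thick; lowered, it spans x -10 to 40, z 50 to 138 at y 0 and blocks the board's heat sink. Raised, all is clear. Hinge bracket: dark plates at y -24, 24, x 112 to 148, to z 105.
- barrier_angle (a joint): Barrier arm angle, rad. 0 = lowered: the arm leans from the hinge over the track to the robot's side, rising 0.49 above level. Grows upward to a stop at 1.29 (0.21 beyond upright). Damped. Below balance (about 0.52) it falls back to 0; beyond, it swings to the upper stop by itself within 2 s and stays. About 1 to 2 N pushed level along the track's +x on the bar raises it.
- barrier_handle (a point): Centre of the red push bar at the arm's end: round, 16 mm thick, 100 mm long, parallel to the track's y, 240 mm from the hinge pin. Lowered: at (-82, 0, 203) mm in the track's frame. Moves with the arm, a 16 mm square tube in red and white bands; a 34 mm steel counterweight sits on a short tail behind the hinge.
- board: Blue circuit board on a carrier, loose between the lips (2 mm play a side): 80 mm (x) by 90 mm (y), 12 thick, axes as the track's, origin centre of underside. Trailing end (y -45): green terminal block flush with it, 44 wide, to z 26; front: black heat sink, 50 wide, to z 44. 0.2 kg, slides at 1 to 3 N. Starts at y -140 to -110 in the track's frame; against the stop at y 75.
- meter: Bystander: yellow multimeter lying flat, 180 x 88 x 47 mm, origin under its centre.
- cap_a: Bystander: red plastic cup, 40 mm across, 40 mm high, origin under its centre.
- cap_b: Bystander: red plastic cup, 40 mm across, 40 mm high, origin under its centre.
- driver: Bystander: screwdriver with red handle lying on the bench, 160 mm long.
- green_board: Bystander: green circuit board, 120 x 150 mm, parts up to 40 mm high, origin under its centre.
- flux: Bystander: white bottle with blue cap, 44 mm across, 100 mm high, origin under its centre.
- pot: Bystander: steel control with a short shaft, 30 mm body, 24 mm high, origin under the body's centre.
Mind the look-alikes: they are no part of the job. There is more than one size of the board; the one meant has the size given above.

How it is judged:
By the outcome, as a careful person would: the job done as asked, in the order asked, and still so for the second after the job is handed in, with the robot touching nothing.
It also fails if it takes over 64 s, if anything falls off the work surface, if the arm or the gripper's body presses on something with over 40 N, if the wrist force passes 120 N, or if a joint passes its speed limit or range.

ROBOT

A 6-joint arm with a two-finger parallel gripper is mounted at the origin on the work surface. World frame = base frame: x ahead of the robot, y to its left, z up, the work surface at z = 0. Lengths are in m, angles in rad, forces in N, time in s.
With the tool pointing down it reaches from about 0.325 to 0.775 m from the base axis. Payload 9.3 kg.
Tool frame: the origin (TCP) lies between the finger pads; the fingertips stand 22 mm ahead of it and the grasp point (between the pads) lies 3 mm ahead of it; z points along the fingers, y is the line along which they close (so a half turn about z gives the same grasp; the last joint's range is limited). The gripper opens to 85 mm and grips with 20 to 120 N. Pads are 22 mm wide; open, the fingers measure 114 mm over their backs; the gripper's body (76 mm by 85 mm) begins 54 mm behind the grasp point. The pads swing forward as they close: fully open they stand 13 mm farther back than shut.
Start: joints at [-1.466, 0.259, 0.021, 1.334, 0, 1.418], TCP at [0.14, -0.532, 0.253] pointing down, gripper open.
Joint ranges: [-3.04, 3.04], [-0.91, 1.82], [-1.04, 1.36], [-1.92, 1.95], [-1.52, 1.45], [-3.14, 3.14]. Speed limits (rad/s): [2.22, 2.22, 2.79, 3.14, 3.14, 3.14].

INTERFACE

Orientations are given as a unit quaternion [x, y, z, w].
In Python, from bench import get_state, vision, manip gives the robot as it stands.
- The arm moves only by the tool apply_moves, never from a script. Its argument "increments" is a list of rows, each a list of 3 entries, a list of its own where there are three numbers: the shift along the tool's x, y, z scaled (see below), then the turn about the tool's z scaled (see below), then the opening in per cent of the stroke, from 0 (shut) to 100 (fully open). In form: [[[x, y, z], spin, gripper], ...]. A call has exactly 10 rows; each row shifts and turns the commanded pose from where the row before left it, along the tool's axes as they then stand; what a row does not reach is not made up. The controller multiplies each number of a shift by 800 mm and each number of a turn by 45 degrees. A row lasts 1/10 s, in which the tool goes at most 50 mm and 8.59 degrees, less where a joint would pass 70% of its speed; a pose out of reach is approached as far as the arm can. A call with a number of a shift or a turn outside -1 to 1 is refused whole. A call with a gripper value outside its range is refused whole. The fingers move at their own pace and stop on an object; "squeeze" is the grip in N (left out, the last holds). Time passes only in rows, so rows that do not move let the fingers close, or fill a call up. It gives the time, the measured TCP pose, the force, the opening and the grip force at its end, in the units of the state.
- get_state(): the state, without advancing time (a new reading comes with each control period).
- vision.camera(name): name is "scene" or "top" or "wrist"; returns a dict with "image" (480x640x3 uint8, red, green, blue), "fx", "fy", "cx", "cy" (pixels), "k1" (the pictures are not rectified: a ray, as slopes to the right and down, at radius r is drawn at 1 + k1 r^2 times it, then the intrinsics apply), "extrinsics" (4x4, takes a point from camera to world coordinates). Camera axes: x right, y up, looking along -z (the intrinsics and any distortion apply to the point x, -y, -z); pixel columns grow to the right and rows downward; lengths in m; the calibration is good to about 2 mm. A picture is of the moment at which its call begins. There is no depth.
- manip.job_done(): hands the job in; it is judged then, once.
The state is a dict: "time_s": time; "joints": joint angles; "joint_velocities": joint speeds; "joint_torque": joint torques, N m; "ee_pos": TCP position; "ee_rot": TCP orientation; "ft_force": force on the tool from outside, world axes, zero at the start; "moment": the same for the moment, N m; "width": opening from 0.0 (shut) to 1.0 (fully open); "grip_force": force on a finger pad.
Only numpy, scipy, OpenCV 4.12 (cv2) and the standard library are available. Lean on these libraries where they do the work, as an engineer would, in place of code of your own. Each camera call takes 0.05 s, during which the arm holds its last target. There are 200 camera calls.

## Working session

There is one attempt and no reset: what is moved stays moved. The work goes in short steps, Python scripts to look and compute and a tool call to move; the robot and the scene stay as the last step left them, time stands still between calls to the robot, and variables do not carry over. Pictures are saved under pics/ and viewed, at most 10 in all, crops included, and the job is handed in when it is done.

Besides the shell and the picture viewer there is one more tool, called after "Emit:" as name(argument=value, ...) on one line, values as JSON. apply_moves: Moves the arm, as the interface text tells. Shifts and turns lie within -1 to 1; 1 stands for 800 mm of shift or 45 degrees of turn. Its arguments: {"type":"object","properties":{"increments":{"type":"array"},"squeeze":{"type":"number"}},"required":["increments"]}

```bash
mkdir -p pics; cat > h.py <<'E'
import numpy as np, cv2
from bench import get_state, vision, manip
def K(c): return np.array([[c['fx'],0,c['cx']],[0,c['fy'],c['cy']],[0,0,1.]]), np.array([c['k1'],0,0,0,0.])
def ray(c,uv):
    k,d=K(c); p=cv2.undistortPoints(np.array([[uv]],float),k,d)[0,0]
    E=np.array(c['extrinsics']); return E[:3,3], E[:3,:3]@np.array([p[0],-p[1],-1])
def onz(c,uv,z):
    o,r=ray(c,uv); return o+r*(z-o[2])/r[2]
def proj(c,P):
    k,d=K(c); E=np.linalg.inv(np.array(c['extrinsics'])); P=np.atleast_2d(P)@E[:3,:3].T+E[:3,3]
    return cv2.projectPoints((P*[1,-1,-1]).reshape(-1,1,3),np.zeros(3),np.zeros(3),k,d)[0][:,0]
def snap(name,f=None):
    c=vision.camera(name)
    if f: cv2.imwrite(f,cv2.cvtColor(c['image'],cv2.COLOR_RGB2BGR))
    return c
E
python3 - <<'E'
from h import *
import pickle
d={n:snap(n,f'pics/{n}0.png') for n in('scene','top')}
pickle.dump(d,open('c0.pkl','wb'))
for c in d.values(): print(np.round(c['extrinsics'],3),c['fx'],c['k1'])
s=get_state();print(s['ee_pos'],s['ee_rot'],s['time_s'])
E
```

```text
[[-8.900e-02 -5.920e-01  8.010e-01  1.674e+00]
 [ 9.960e-01 -5.200e-02  7.200e-02  1.200e-01]
 [-1.000e-03  8.040e-01  5.940e-01  9.880e-01]
 [ 0.000e+00  0.000e+00  0.000e+00  1.000e+00]] 566.5164501709462 -0.07934025978032667
[[ 0.014  0.99  -0.141  0.339]
 [-1.     0.014 -0.004  0.029]
 [-0.002  0.141  0.99   1.318]
 [ 0.     0.     0.     1.   ]] 454.57851098325887 -0.07098727242830312
[ 0.14020729 -0.53161227  0.25272241] [ 9.91701675e-01  1.28559070e-01  1.26814836e-05 -5.94018216e-04] 0.1
```

View pics/scene0.png

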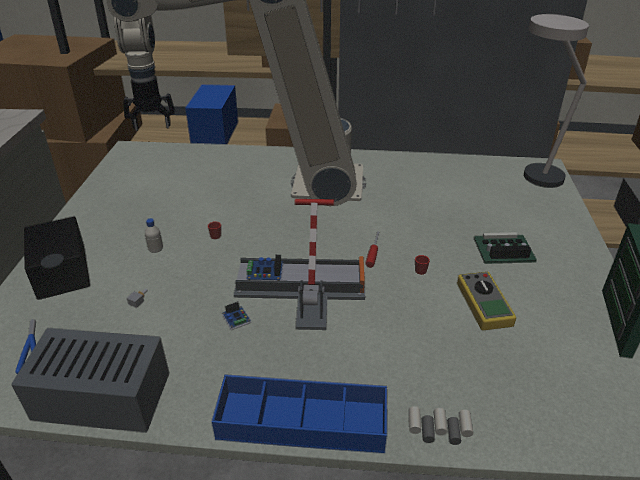

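View pics/top0.png

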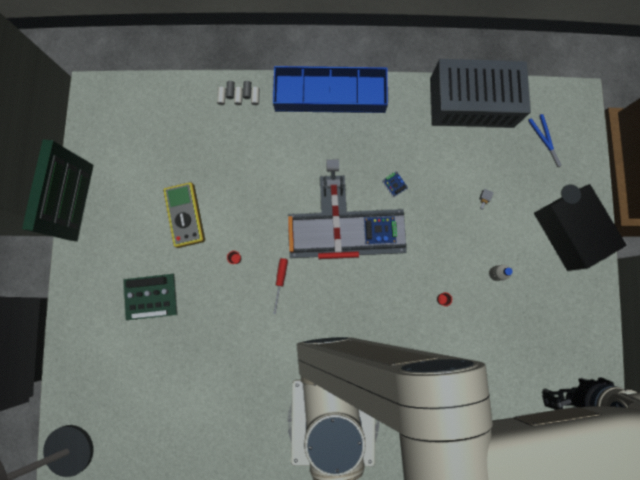

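The top view shows the track at rows 210–255, with the orange stop at (292,233), the board at (381,230), the red bar at (338,255) and the hinge at (333,190). The scene view agrees. Next I'll measure these by colour.

```bash
python3 - <<'E'
from h import *
import pickle
d=pickle.load(open('c0.pkl','rb'))
def blobs(c,lo,hi,roi,n=3):
    hsv=cv2.cvtColor(c['image'],cv2.COLOR_RGB2HSV); m=cv2.inRange(hsv,lo,hi)
    M=np.zeros_like(m); x0,y0,x1,y1=roi; M[y0:y1,x0:x1]=m[y0:y1,x0:x1]
    cs=sorted(cv2.findContours(M,0,1)[0],key=cv2.contourArea)[::-1][:n]
    return [(cv2.minAreaRect(q),cv2.contourArea(q)) for q in cs]
t=d['top'];s=d['scene']
def show(nm,c,b,z):
    for r,a in b:
        (u,v),wh,an=r; bp=cv2.boxPoints(r)
        e=sorted([ (bp[i]+bp[(i+1)%4])/2 for i in range(4)],key=lambda p:-np.hypot(*(p-np.array([u,v]))))[:2]
        print(nm,np.round([u,v,*wh,an,a],1),'c',np.round(onz(c,(u,v),z),4)[:2],'ends',[np.round(onz(c,p,z),4)[:2] for p in e])
show('bar top',t,blobs(t,(0,150,80),(6,255,255),(310,245,365,265),1),.203)
show('bar scn',s,blobs(s,(0,150,80),(6,255,255),(285,190,345,208),1),.203)
show('stop top',t,blobs(t,(8,120,60),(20,255,255),(280,205,302,260),1),.055)
show('stop scn',s,blobs(s,(8,120,60),(20,255,255),(350,250,372,300),1),.04)
show('board top',t,blobs(t,(100,120,30),(125,255,255),(350,205,405,255),1),.042)
show('green top',t,blobs(t,(45,100,30),(85,255,255),(380,205,408,250),1),.056)
im=cv2.cvtColor(t['image'],cv2.COLOR_RGB2BGR)[150:270,275:415]
im2=cv2.cvtColor(s['image'],cv2.COLOR_RGB2BGR)[190:335,225:375]
a=cv2.resize(im,(700,600),interpolation=2); cv2.imwrite('pics/tc.png',a)
E
```

```text
bar top [338.  254.6   4.7  38.2  87.4 143.5] c [ 0.4496 -0.0019] ends [array([ 0.4524, -0.0489]), array([0.4468, 0.045 ])]
bar scn [314.  201.    4.   38.   90.   94.5] c [ 0.4454 -0.0032] ends [array([0.4411, 0.0456]), array([ 0.4497, -0.052 ])]
stop top [290.6 233.5  35.    3.7  88.2  84.5] c [0.522  0.1277] ends [array([0.572 , 0.1305]), array([0.4725, 0.1249])]
stop scn [361. 270.  28.   4.  90.  87.] c [0.5157 0.1269] ends [array([0.4558, 0.1251]), array([0.5721, 0.1286])]
board top [380.1 229.9  24.8  27.1  87.4 401.5] c [ 0.5379 -0.1255] ends [array([ 0.5402, -0.164 ]), array([ 0.5356, -0.087 ])]
green top [394.  228.5  15.    4.   90.   24.5] c [ 0.5401 -0.1629] ends [array([ 0.5615, -0.1631]), array([ 0.5188, -0.1627])]
```

View pics/tc.png

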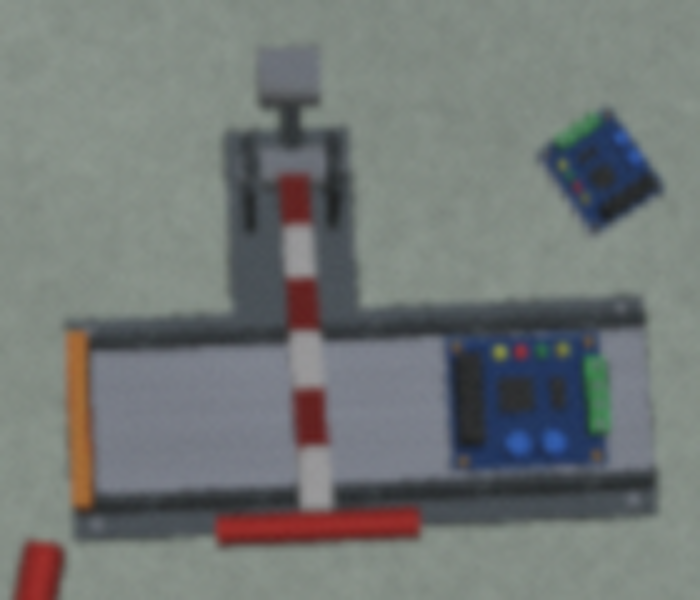

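The crop confirms the layout. The barrier crosses mid-track, and the board sits right of it with its green terminal block trailing. I put the track origin at about (0.530, 0.003) and its yaw at about 3.3°. I'll turn the tool so tool x runs along track y and tool y along track x, and close the gripper.

Emit:
apply_moves(increments=[[[0, 0, 0], -0.1745, 0], [[0, 0, 0], -0.1745, 0], [[0, 0, 0], -0.1745, 0], [[0, 0, 0], -0.1745, 0], [[0, 0, 0], -0.1745, 0], [[0, 0, 0], -0.1745, 0], [[0, 0, 0], -0.1745, 0], [[0, 0, 0], -0.1745, 0], [[0, 0, 0], -0.1745, 0], [[0, 0, 0], -0.1745, 0]], squeeze=40)

```text
time_s: 1.1
ee_pos: [0.1402, -0.5317, 0.2529]
ee_rot: [0.684, 0.729, 0.0, -0.0]
ft_force: [0.3, 0.5, 0.3]
width: -0.001
grip_force: 0.0
```

Emit:
apply_moves(increments=[[[0.032, 0.018, 0], 0, 0], [[0.032, 0.018, 0], 0, 0], [[0.032, 0.018, 0], 0, 0], [[0.032, 0.018, 0], 0, 0], [[0.032, 0.018, 0], 0, 0], [[0.032, 0.018, 0], 0, 0], [[0.032, 0.018, 0], 0, 0], [[0.032, 0.018, 0], 0, 0], [[0.032, 0.018, 0], 0, 0], [[0.032, 0.018, 0], 0, 0]])

```text
time_s: 2.1
ee_pos: [0.2695, -0.2667, 0.2531]
ee_rot: [0.687, 0.727, 0.0, -0.0]
ft_force: [0.2, -0.1, 0.4]
width: -0.001
grip_force: 0.0
```

Emit:
apply_moves(increments=[[[0.032, 0.018, 0], 0, 0], [[0.032, 0.018, 0], 0, 0], [[0.032, 0.018, 0], 0, 0], [[0.032, 0.018, 0], 0, 0], [[0.032, 0.018, 0], 0, 0], [[0.032, 0.018, 0], 0, 0], [[0.032, 0.018, 0], 0, 0], [[0.032, 0.018, 0], 0, 0], [[0.032, 0.018, 0], 0, 0], [[0.032, 0.018, 0], 0, 0]])

```text
time_s: 3.1
ee_pos: [0.3985, -0.0028, 0.2531]
ee_rot: [0.686, 0.727, -0.0, -0.0]
ft_force: [0.2, -1.1, -0.2]
width: 0.001
grip_force: 0.0
```

```bash
python3 - <<'E'
from h import *
s=get_state();print(s['ee_pos'],s['joints'],s['ft_force'])
im=[cv2.cvtColor(vision.camera(n)['image'],cv2.COLOR_RGB2BGR) for n in('wrist','scene')]
cv2.imwrite('pics/w1.png',np.hstack([cv2.resize(im[0],(400,300)),cv2.resize(im[1][130:330,190:456],(400,300))]))
E
```

```text
[ 0.3985162  -0.00283272  0.25314047] [-2.18451868e-01 -1.07627109e-03 -2.88074314e-01  1.28406337e+00
  1.64832494e-06  1.29472736e+00] [ 0.16983846 -1.08105586 -0.19826222]
```

View pics/w1.png

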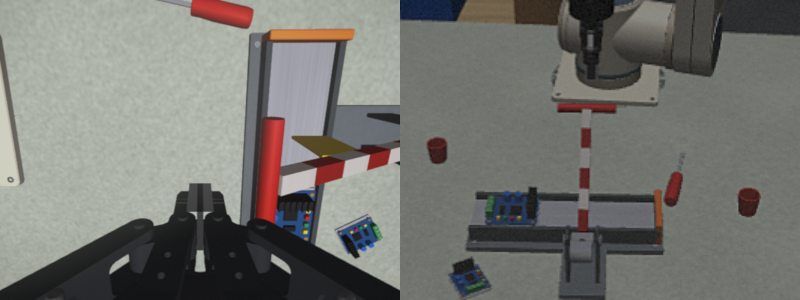

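The wrist view shows the shut fingers just on the robot side of the red bar and level with its middle. Next I'll lower to bar height and close in.

Emit:
apply_moves(increments=[[[0, 0, 0.0125], 0, 0], [[0, 0, 0.0125], 0, 0], [[0, 0, 0.0125], 0, 0], [[0, 0, 0.0125], 0, 0], [[0, 0.005, 0], 0, 0], [[0, 0.005, 0], 0, 0], [[0, 0.005, 0], 0, 0], [[0, 0.005, 0], 0, 0], [[0, 0.005, 0], 0, 0], [[0, 0.0025, 0], 0, 0]])

```text
time_s: 4.2
ee_pos: [0.4208, -0.0028, 0.2134]
ee_rot: [0.686, 0.727, 0.0, 0.0]
ft_force: [-0.5, 0.3, 0.9]
width: 0.003
grip_force: 0.0
```

Emit:
apply_moves(increments=[[[0, 0.004, -0.004], 0, 0], [[0, 0.004, -0.005], 0, 0], [[0, 0.004, -0.005], 0, 0], [[0, 0.004, -0.005], 0, 0], [[0, 0.004, -0.005], 0, 0], [[0, 0.004, -0.005], 0, 0], [[0, 0.004, -0.005], 0, 0], [[0, 0.004, -0.005], 0, 0], [[0, 0.004, -0.005], 0, 0], [[0, 0.004, -0.005], 0, 0]])

```text
time_s: 5.2
ee_pos: [0.4525, -0.001, 0.2528]
ee_rot: [0.686, 0.727, 0.0, -0.0]
ft_force: [0.3, -0.5, -0.3]
width: 0.001
grip_force: 0.0
```

```bash
python3 - <<'E'
from h import *
s=get_state();print(s['ee_pos'],s['ft_force'])
im=[cv2.cvtColor(vision.camera(n)['image'],cv2.COLOR_RGB2BGR) for n in('wrist','scene')]
cv2.imwrite('pics/w2.png',np.hstack([cv2.resize(im[0],(400,300)),cv2.resize(im[1][130:330,190:456],(400,300))]))
E
```

```text
[ 0.45248223 -0.00100038  0.25281245] [ 0.32207173 -0.48404297 -0.27549043]
```

View pics/w2.png

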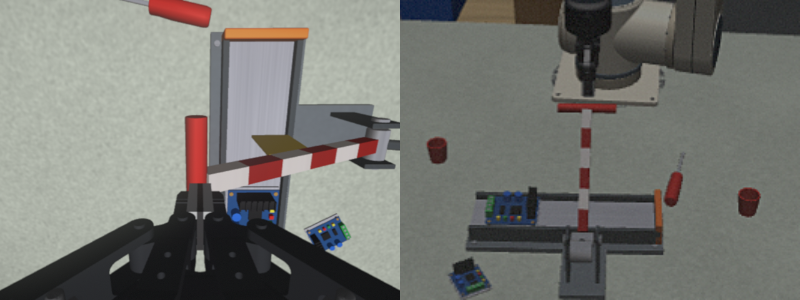

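The bar hasn't moved. The shut fingers are thinner than I assumed, so they rose above the bar before touching it. I'll back off, go down and push level first.

Emit:
apply_moves(increments=[[[0, -0.025, 0], 0, 0], [[0, -0.025, 0], 0, 0], [[0, 0, 0.0175], 0, 0], [[0, 0, 0.0175], 0, 0], [[0, 0, 0.0175], 0, 0], [[0, 0.008, 0], 0, 0], [[0, 0.008, 0], 0, 0], [[0, 0.005, 0], 0, 0], [[0, 0.005, 0], 0, 0], [[0, 0.004, 0], 0, 0]])

```text
time_s: 6.3
ee_pos: [0.4296, -0.0023, 0.2106]
ee_rot: [0.687, 0.727, -0.006, -0.004]
ft_force: [-53.8, -7.6, 35.2]
width: 0.001
grip_force: 27.2
```

```bash
python3 - <<'E'
from h import *
s=get_state();print(s['ee_pos'],s['ft_force'])
c=snap('wrist','pics/w3.png')
E
```

```text
[ 0.42963339 -0.00226783  0.21064054] [-53.83714983  -7.55515524  35.2268601 ]
```

View pics/w3.png

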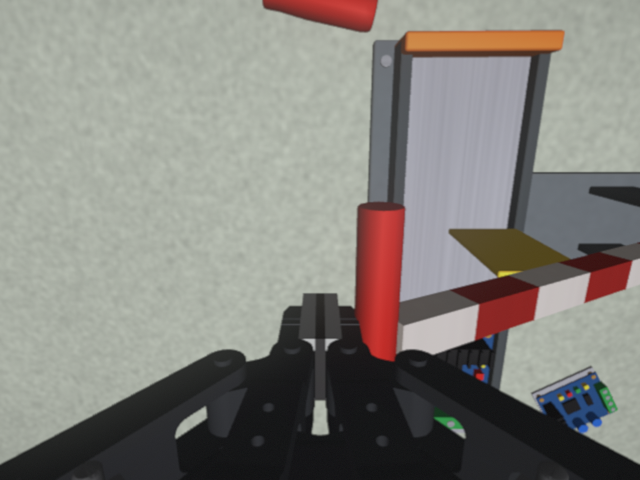

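The force spiked because the sloped knuckle is bearing on the bar, since the linkage widens along tool y. I'll back off and turn the tool 90° so the flat, narrow side of the fingers (tool x) faces the bar.

Emit:
apply_moves(increments=[[[0, -0.02, 0], 0, 0], [[0, -0.03, 0], 0, 0], [[0, 0, 0], 0.18, 0], [[0, 0, 0], 0.18, 0], [[0, 0, 0], 0.18, 0], [[0, 0, 0], 0.18, 0], [[0, 0, 0], 0.18, 0], [[0, 0, 0], 0.18, 0], [[0, 0, 0], 0.18, 0], [[0, 0, 0], 0.18, 0]])

```text
time_s: 7.35
ee_pos: [0.3971, -0.0043, 0.2112]
ee_rot: [0.97, 0.243, 0.0, 0.0]
ft_force: [-0.3, -0.6, -1.1]
width: 0.0
grip_force: 0.0
```

Emit:
apply_moves(increments=[[[0, 0, 0], 0.18, 0], [[0, 0, 0], 0.18, 0], [[0, 0, 0], 0.18, 0], [[0, 0, 0], 0.02, 0], [[0, 0, 0], 0, 0], [[0, 0, 0], 0, 0], [[0, 0, 0], 0, 0], [[0, 0, 0], 0, 0], [[0, 0, 0], 0, 0], [[0, 0, 0], 0, 0]])

```text
time_s: 8.35
ee_pos: [0.3963, -0.0042, 0.2105]
ee_rot: [1.0, 0.029, -0.0, 0.0]
ft_force: [0.3, -0.4, 0.7]
width: 0.0
grip_force: 0.0
```

```bash
python3 - <<'E'
from h import *
s=get_state();print(s['ee_pos'],s['ft_force'],s['joints'])
c=snap('wrist','pics/w4.png'); s=snap('scene')
a=cv2.cvtColor(c['image'],cv2.COLOR_RGB2BGR);b=cv2.cvtColor(s['image'],cv2.COLOR_RGB2BGR)
cv2.imwrite('pics/w4b.png',np.hstack([cv2.resize(a,(400,300)),cv2.resize(b[130:330,190:456],(400,300))]))
E
```

```text
[ 0.39629566 -0.0042472   0.21046793] [ 0.29432656 -0.42524711  0.6788197 ] [-2.23241685e-01  1.49570670e-02 -3.82730739e-01  1.17316632e+00
 -1.87178658e-05  2.86049946e+00]
```

View pics/w4b.png

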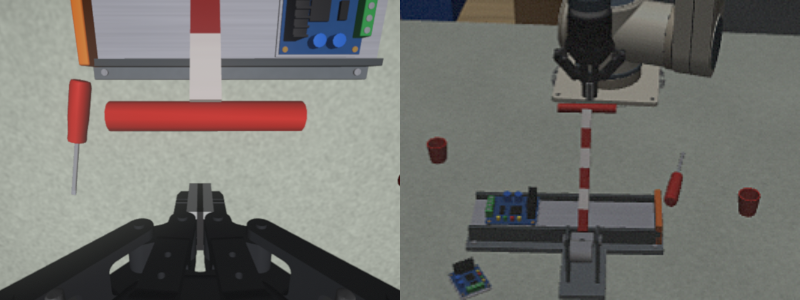

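The bar is still lowered and centred in front of the flat finger side. Now I'll push along its arc.

Emit:
apply_moves(increments=[[[0.005, 0, 0.005], 0, 0], [[0.005, 0, 0], 0, 0], [[0.005, 0, 0], 0, 0], [[0.005, 0, 0], 0, 0], [[0.005, 0, 0], 0, 0], [[0.005, 0, 0], 0, 0], [[0.005, 0, 0], 0, 0], [[0.004, 0, 0], 0, 0], [[0.004, 0, 0], 0, 0], [[0.004, 0, 0], 0, 0]])

```text
time_s: 9.45
ee_pos: [0.4314, -0.0021, 0.2062]
ee_rot: [1.0, 0.029, -0.003, 0.0]
ft_force: [-25.3, -3.5, 17.2]
width: 0.001
grip_force: 13.1
```

Emit:
apply_moves(increments=[[[0.004, 0, -0.004], 0, 0], [[0.004, 0, -0.005], 0, 0], [[0.004, 0, -0.005], 0, 0], [[0.004, 0, -0.005], 0, 0], [[0.004, 0, -0.005], 0, 0], [[0, 0, 0], 0, 0], [[0, 0, 0], 0, 0], [[0, 0, 0], 0, 0], [[0, 0, 0], 0, 0], [[0, 0, 0], 0, 0]])

```text
time_s: 10.45
ee_pos: [0.4428, -0.0014, 0.2256]
ee_rot: [1.0, 0.028, -0.007, 0.001]
ft_force: [-41.6, -5.2, 25.7]
width: -0.004
grip_force: 20.3
```

```bash
python3 - <<'E'
from h import *
s=get_state();print(s['ee_pos'],s['ft_force'],s['joints'])
c=snap('wrist'); s=snap('scene')
a=cv2.cvtColor(c['image'],cv2.COLOR_RGB2BGR);b=cv2.cvtColor(s['image'],cv2.COLOR_RGB2BGR)
cv2.imwrite('pics/w5.png',np.hstack([cv2.resize(a,(400,300)),cv2.resize(b[130:330,190:456],(400,300))]))
E
```

```text
[ 0.44279719 -0.00136836  0.22564542] [-41.60705727  -5.24194552  25.71588599] [-0.19008782  0.09522933 -0.25598658  1.23203805 -0.00469141  2.89470807]
```

View pics/w5.png

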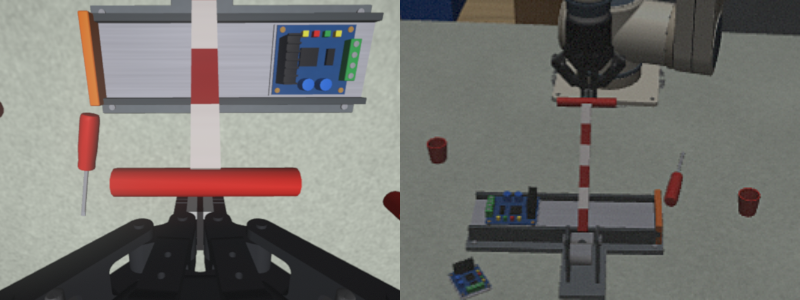

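The bar is up a little, in contact with the fingers. The force lies along the arm's own axis, so friction is holding the contact while I push inside the arc. I'll ease back about 6 mm, then follow the arc.

Emit:
apply_moves(increments=[[[-0.005, 0, 0], 0, 0], [[-0.004, 0, -0.001], 0, 0], [[0.0035, 0, -0.0047], 0, 0], [[0.0035, 0, -0.0047], 0, 0], [[0.0035, 0, -0.0047], 0, 0], [[0.0035, 0, -0.0047], 0, 0], [[0.0036, 0, -0.0047], 0, 0], [[0.0037, 0, -0.0046], 0, 0], [[0.0037, 0, -0.0045], 0, 0], [[0.0037, 0, -0.0045], 0, 0]])

```text
time_s: 11.55
ee_pos: [0.4641, -0.0002, 0.2569]
ee_rot: [1.0, 0.029, -0.001, 0.0]
ft_force: [-13.7, -1.3, 10.9]
width: 0.0
grip_force: 6.8
```

Emit:
apply_moves(increments=[[[0.002, 0, -0.004], 0, 0], [[0.003, 0, -0.004], 0, 0], [[0.0037, 0, -0.0037], 0, 0], [[0.0038, 0, -0.0037], 0, 0], [[0.0039, 0, -0.0037], 0, 0], [[0.0039, 0, -0.0036], 0, 0], [[0.004, 0, -0.0035], 0, 0], [[0.004, 0, -0.0034], 0, 0], [[0.0041, 0, -0.0034], 0, 0], [[0.0042, 0, -0.0033], 0, 0]])

```text
time_s: 12.55
ee_pos: [0.4951, 0.0015, 0.2854]
ee_rot: [1.0, 0.029, 0.0, -0.0]
ft_force: [0.5, -0.0, -0.1]
width: 0.003
grip_force: 0.2
```

Emit:
apply_moves(increments=[[[0.0048, 0, -0.0034], 0, 0], [[0.0049, 0, -0.0034], 0, 0], [[0.005, 0, -0.0032], 0, 0], [[0.005, 0, -0.0032], 0, 0], [[0.0052, 0, -0.003], 0, 0], [[0.0052, 0, -0.003], 0, 0], [[0.0053, 0, -0.003], 0, 0], [[0.0053, 0, -0.003], 0, 0], [[0.0053, 0, -0.003], 0, 0], [[0.0053, 0, -0.003], 0, 0]])

```text
time_s: 13.55
ee_pos: [0.5361, 0.0038, 0.3103]
ee_rot: [1.0, 0.029, -0.0, -0.0]
ft_force: [0.4, 0.6, -0.4]
width: 0.0
grip_force: 0.0
```

```bash
python3 - <<'E'
from h import *
c=snap('wrist'); s=snap('scene')
a=cv2.cvtColor(c['image'],cv2.COLOR_RGB2BGR);b=cv2.cvtColor(s['image'],cv2.COLOR_RGB2BGR)
cv2.imwrite('pics/w6.png',np.hstack([cv2.resize(a,(400,300)),cv2.resize(b[130:330,190:456],(400,300))]))
E
```

```text
(no output)
```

View pics/w6.png

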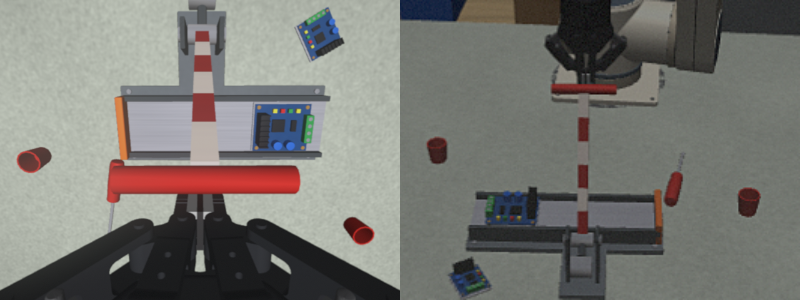

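The bar is up past about 0.6 rad, just ahead of the fingers. I'll continue a bit further along the arc, wait, and check its position by colour mask.

Emit:
apply_moves(increments=[[[0.005, 0, -0.0025], 0, 0], [[0.005, 0, -0.0025], 0, 0], [[0.005, 0, -0.002], 0, 0], [[0.005, 0, -0.002], 0, 0], [[0.005, 0, -0.002], 0, 0], [[0, 0, 0], 0, 0], [[0, 0, 0], 0, 0], [[0, 0, 0], 0, 0], [[0, 0, 0], 0, 0], [[0, 0, 0], 0, 0]])

```text
time_s: 14.65
ee_pos: [0.5556, 0.005, 0.319]
ee_rot: [1.0, 0.029, 0.0, 0.0]
ft_force: [0.2, -0.4, -0.0]
width: -0.001
grip_force: 0.0
```

```bash
cat >> h.py <<'E'
def redbar():
    s=vision.camera('scene'); m=cv2.inRange(cv2.cvtColor(s['image'],cv2.COLOR_RGB2HSV),(0,150,70),(6,255,255))
    m[:,:270]=0; m[:,355:]=0
    cs=[cv2.boundingRect(q) for q in cv2.findContours(m,0,1)[0]]
    b=max(cs,key=lambda r:r[2])
    R=np.array([[.9983,-.0576],[.0576,.9983]])
    def p(th):
        f=.49+th; a=R@[.130-.24*np.cos(f),0]+[.530,.003]; return [a[0],a[1],.09+.24*np.sin(f)]
    print('bar',b,'pred', {t:np.round(proj(s,p(t))[0]).tolist() for t in(0,.5,.7,.9,1.1,1.29)})
E
python3 - <<'E'
from h import *
redbar()
E
```

```text
bar (286, 217, 47, 6) pred {0: [314.0, 202.0], 0.5: [313.0, 189.0], 0.7: [312.0, 190.0], 0.9: [311.0, 196.0], 1.1: [310.0, 206.0], 1.29: [309.0, 220.0]}
```

The bar is at row 220, so the arm rests at its upper stop (1.29). Next I'll go behind the board's trailing end and turn the flat finger side towards it.

Emit:
apply_moves(increments=[[[-0.022, 0, 0], 0, 0], [[-0.022, 0, 0], 0, 0], [[0, 0.0335, 0], 0, 0], [[0, 0.0335, 0], 0, 0], [[0, 0.0335, 0], 0, 0], [[0, 0.0335, 0], 0, 0], [[0, 0.0335, 0], 0, 0], [[0, 0.0335, 0], 0, 0], [[0, 0.0335, 0], 0, 0], [[0, 0.0335, 0], 0, 0]])

```text
time_s: 15.7
ee_pos: [0.5328, -0.2122, 0.319]
ee_rot: [1.0, 0.029, 0.0, 0.0]
ft_force: [0.8, -0.1, -0.3]
width: 0.001
grip_force: 0.0
```

Emit:
apply_moves(increments=[[[0, 0, 0], -0.18, 0], [[0, 0, 0], -0.18, 0], [[0, 0, 0], -0.18, 0], [[0, 0, 0], -0.18, 0], [[0, 0, 0], -0.18, 0], [[0, 0, 0], -0.18, 0], [[0, 0, 0], -0.18, 0], [[0, 0, 0], -0.18, 0], [[0, 0, 0], -0.18, 0], [[0, 0, 0], -0.18, 0]])

```text
time_s: 16.7
ee_pos: [0.5329, -0.2111, 0.319]
ee_rot: [0.739, 0.673, 0.0, 0.0]
ft_force: [0.1, 0.2, -0.7]
width: 0.0
grip_force: 0.0
```

Emit:
apply_moves(increments=[[[0, 0, 0.04], -0.1, 0], [[0, 0, 0.04], -0.1, 0], [[0, 0, 0.04], 0, 0], [[0, 0, 0.04], 0, 0], [[0, 0, 0.04], 0, 0], [[0, 0, 0.04], 0, 0], [[0, 0, 0.03], 0, 0], [[0, 0, 0], 0, 0], [[0, 0, 0], 0, 0], [[0, 0, 0], 0, 0]])

```text
time_s: 17.7
ee_pos: [0.5337, -0.2115, 0.1046]
ee_rot: [0.686, 0.727, 0.0, 0.001]
ft_force: [0.8, -0.4, -0.4]
width: 0.001
grip_force: 0.0
```

```bash
python3 - <<'E'
from h import *
redbar(); s=get_state(); print(s['ee_pos'],s['ft_force'])
c=snap('wrist'); t=snap('top'); b=snap('scene')
for n,q in(('w',c),('t',t)):
    m=cv2.inRange(cv2.cvtColor(q['image'],cv2.COLOR_RGB2HSV),(45,90,40),(85,255,255))
    if n=='t': m[:200]=0;m[260:]=0;m[:,:340]=0;m[:,420:]=0
    for k in sorted(cv2.findContours(m,0,1)[0],key=cv2.contourArea)[::-1][:2]:
        x,y,w,h=cv2.boundingRect(k);P=[onz(q,uv,.056)[:2]-[.530,.003] for uv in((x+w/2,y),(x+w/2,y+h),(x,y+h/2),(x+w,y+h/2))]
        print(n,(x,y,w,h),np.round([[.9983*p[0]+.0576*p[1],-.0576*p[0]+.9983*p[1]] for p in P],3).tolist())
a=cv2.cvtColor(c['image'],cv2.COLOR_RGB2BGR);b=cv2.cvtColor(b['image'],cv2.COLOR_RGB2BGR)
cv2.imwrite('pics/w7.png',np.hstack([cv2.resize(a,(400,300)),cv2.resize(b[130:330,190:456],(400,300))]))
E
```

```text
bar (286, 217, 47, 6) pred {0: [314.0, 202.0], 0.5: [313.0, 189.0], 0.7: [312.0, 190.0], 0.9: [311.0, 196.0], 1.1: [310.0, 206.0], 1.29: [309.0, 220.0]}
[ 0.53370565 -0.21157606  0.10464086] [ 0.95652858 -0.07122372  0.13535971]
w (293, 174, 102, 30) [[0.001, -0.163], [0.001, -0.177], [-0.021, -0.17], [0.023, -0.17]]
w (623, 161, 17, 51) [[0.123, -0.158], [0.128, -0.18], [0.122, -0.169], [0.129, -0.169]]
t (392, 221, 5, 16) [[0.022, -0.169], [-0.024, -0.166], [-0.001, -0.16], [-0.001, -0.175]]
t (382, 219, 2, 2) [[0.029, -0.137], [0.023, -0.137], [0.026, -0.134], [0.026, -0.14]]
```

View pics/w7.png

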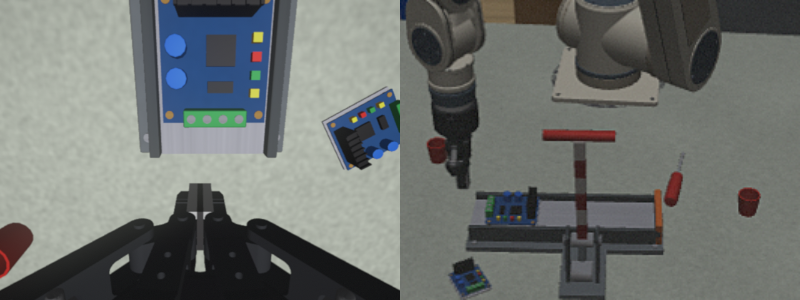

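The wrist view shows the green trailing edge straight ahead of the fingers, and the scene view shows the barrier standing raised. The trailing edge is at track y of about -176 mm and the tool at -214 mm. I'll lower and push along tool x.

Emit:
apply_moves(increments=[[[0, -0.005, 0.02], 0, 0], [[0, 0, 0.02], 0, 0], [[0, 0, 0.01], 0, 0], [[0, 0, 0.006], 0, 0], [[0.01, 0, 0], 0, 0], [[0.01, 0, 0], 0, 0], [[0.007, 0, 0], 0, 0], [[0.005, 0, 0], 0, 0], [[0.005, 0, 0], 0, 0], [[0.005, 0, 0], 0, 0]])

```text
time_s: 18.9
ee_pos: [0.5273, -0.1779, 0.0586]
ee_rot: [0.687, 0.727, -0.0, 0.001]
ft_force: [-0.4, -3.0, 2.3]
width: 0.001
grip_force: 1.5
```

Emit:
apply_moves(increments=[[[0.007, 0, 0], 0, 0], [[0.007, 0, 0], 0, 0], [[0.007, 0, 0], 0, 0], [[0.007, 0, 0], 0, 0], [[0.007, 0, 0], 0, 0], [[0.007, 0, 0], 0, 0], [[0.007, 0, 0], 0, 0], [[0.007, 0, 0], 0, 0], [[0.007, 0, 0], 0, 0], [[0.007, 0, 0], 0, 0]])

```text
time_s: 19.9
ee_pos: [0.5237, -0.1214, 0.0582]
ee_rot: [0.686, 0.727, -0.0, -0.0]
ft_force: [-0.7, -5.0, 3.0]
width: 0.003
grip_force: 2.2
```

```bash
cat >> h.py <<'E'
def green():
    redbar(); s=get_state(); p=s['ee_pos'][:2]-np.array([.530,.003])
    print('tool',np.round([.9983*p[0]+.0576*p[1],-.0576*p[0]+.9983*p[1],s['ee_pos'][2]],4),np.round(s['ft_force'],1))
    for n in('wrist','top'):
        q=vision.camera(n)
        m=cv2.inRange(cv2.cvtColor(q['image'],cv2.COLOR_RGB2HSV),(45,90,40),(85,255,255))
        if n=='top': m[:200]=0;m[260:]=0;m[:,:280]=0;m[:,420:]=0
        for k in sorted(cv2.findContours(m,0,1)[0],key=cv2.contourArea)[::-1][:2]:
            r=cv2.boundingRect(k);x,y,w,h=r
            P=[onz(q,uv,.056)[:2]-[.530,.003] for uv in((x+w/2,y),(x+w/2,y+h),(x,y+h/2),(x+w,y+h/2))]
            print(n,r,np.round([[.9983*p[0]+.0576*p[1],-.0576*p[0]+.9983*p[1]] for p in P],3).tolist())
E
python3 -c "
from h import *
green()"
```

```text
bar (286, 217, 47, 6) pred {0: [314.0, 202.0], 0.5: [313.0, 189.0], 0.7: [312.0, 190.0], 0.9: [311.0, 196.0], 1.1: [310.0, 206.0], 1.29: [309.0, 220.0]}
tool [-0.0136 -0.123   0.0581] [-0.3 -1.3  1.9]
wrist (299, 267, 130, 46) [[0.0, -0.097], [0.001, -0.114], [-0.021, -0.106], [0.023, -0.106]]
wrist (436, 200, 24, 20) [[0.026, -0.074], [0.027, -0.081], [0.023, -0.078], [0.031, -0.078]]
top (361, 220, 1, 2) [[0.029, -0.076], [0.023, -0.076], [0.026, -0.074], [0.026, -0.077]]
```

Emit:
apply_moves(increments=[[[0.009, 0, 0], 0, 0], [[0.009, 0, 0], 0, 0], [[0.009, 0, 0], 0, 0], [[0.009, 0, 0], 0, 0], [[0.009, 0, 0], 0, 0], [[0.009, 0, 0], 0, 0], [[0.009, 0, 0], 0, 0], [[0.009, 0, 0], 0, 0], [[0.009, 0, 0], 0, 0], [[0.009, 0, 0], 0, 0]])

```text
time_s: 21.05
ee_pos: [0.5196, -0.0494, 0.0582]
ee_rot: [0.686, 0.727, 0.0, 0.0]
ft_force: [-0.7, -1.4, -1.2]
width: -0.001
grip_force: 0.6
```

Emit:
apply_moves(increments=[[[0.009, 0, 0], 0, 0], [[0.009, 0, 0], 0, 0], [[0.009, 0, 0], 0, 0], [[0.009, 0, 0], 0, 0], [[0.009, 0, 0], 0, 0], [[0.009, 0, 0], 0, 0], [[0.007, 0, 0], 0, 0], [[0.005, 0, 0], 0, 0], [[0.004, 0, 0], 0, 0], [[0.003, 0, 0], 0, 0]])

```text
time_s: 22.05
ee_pos: [0.5163, 0.0085, 0.0582]
ee_rot: [0.686, 0.727, -0.0, 0.0]
ft_force: [-0.4, -1.8, -0.4]
width: -0.001
grip_force: 0.7
```

```bash
python3 -c "
from h import *
green()"
```

```text
bar (286, 217, 47, 6) pred {0: [314.0, 202.0], 0.5: [313.0, 189.0], 0.7: [312.0, 190.0], 0.9: [311.0, 196.0], 1.1: [310.0, 206.0], 1.29: [309.0, 220.0]}
tool [-0.0134  0.0065  0.0582] [-0.   0.3 -0.1]
wrist (299, 267, 130, 45) [[0.001, 0.032], [0.001, 0.016], [-0.021, 0.024], [0.023, 0.024]]
wrist (435, 199, 24, 21) [[0.026, 0.055], [0.027, 0.048], [0.023, 0.052], [0.03, 0.052]]
```

Emit:
apply_moves(increments=[[[0.003, 0, 0], 0, 0], [[0.003, 0, 0], 0, 0], [[0.002, 0, 0], 0, 0], [[0.002, 0, 0], 0, 0], [[0.002, 0, 0], 0, 0], [[0.0015, 0, 0], 0, 0], [[0.0015, 0, 0], 0, 0], [[0.0015, 0, 0], 0, 0], [[0.001, 0, 0], 0, 0], [[0, 0, 0], 0, 0]])

```text
time_s: 23.2
ee_pos: [0.5173, 0.0194, 0.0589]
ee_rot: [0.687, 0.726, -0.001, 0.003]
ft_force: [4.1, -18.1, 1.5]
width: 0.004
grip_force: 9.3
```

The force rose to 18 N at the expected place, so the board is against the stop. I'll back off slowly, then rise clear.

Emit:
apply_moves(increments=[[[-0.003, 0, 0], 0, 0], [[-0.005, 0, 0], 0, 0], [[-0.02, 0, 0], 0, 0], [[-0.03, 0, 0], 0, 0], [[-0.03, 0, 0], 0, 0], [[0, -0.01, -0.04], 0, 0], [[0, -0.01, -0.04], 0, 0], [[-0.03, 0, -0.03], 0, 0], [[-0.03, 0, 0], 0, 0], [[0, 0, 0], 0, 0]])

```text
time_s: 24.2
ee_pos: [0.5068, -0.0986, 0.1469]
ee_rot: [0.687, 0.727, 0.0, 0.001]
ft_force: [-0.1, 0.3, -0.7]
width: 0.003
grip_force: 0.0
```

```bash
python3 - <<'E'
from h import *
green()
q=vision.camera('wrist'); hsv=cv2.cvtColor(q['image'],cv2.COLOR_RGB2HSV)
o,R=np.array([.530,.003]),np.array([[.9983,.0576],[-.0576,.9983]])
for nm,lo,hi,z in(('blue',(100,130,30),(125,255,255),.042),('orange',(8,150,80),(20,255,255),.055),('green',(45,90,40),(85,255,255),.056)):
    m=cv2.inRange(hsv,lo,hi); k=max(cv2.findContours(m,0,1)[0],key=cv2.contourArea)
    bp=cv2.boxPoints(cv2.minAreaRect(k)); print(nm,np.round([R@(onz(q,p,z)[:2]-o) for p in bp],4).tolist())
E
```

```text
bar (286, 217, 47, 6) pred {0: [314.0, 202.0], 0.5: [313.0, 189.0], 0.7: [312.0, 190.0], 0.9: [311.0, 196.0], 1.1: [310.0, 206.0], 1.29: [309.0, 220.0]}
tool [-0.0295 -0.0989  0.1462] [-0.5  1.2 -0.1]
wrist (340, 0, 94, 13) [[0.002, 0.029], [0.002, 0.023], [-0.021, 0.026], [0.024, 0.026]]
wrist (576, 318, 30, 40) [[0.131, -0.138], [0.137, -0.166], [0.125, -0.152], [0.143, -0.152]]
top (320, 224, 5, 16) [[0.022, 0.034], [-0.023, 0.036], [-0.0, 0.042], [-0.001, 0.028]]
top (311, 222, 2, 2) [[0.029, 0.064], [0.023, 0.064], [0.026, 0.067], [0.026, 0.061]]
blue [[0.0873, -0.1621], [0.1305, -0.1359], [0.1575, -0.1785], [0.113, -0.2074]]
orange [[0.0843, -0.156], [0.0843, -0.156], [0.0842, -0.1553], [0.0842, -0.1553]]
green [[-0.0203, 0.0301], [0.0232, 0.0301], [0.0237, 0.0242], [-0.0202, 0.0242]]
```

The barrier stayed up and the board reads within about 2 mm of the stop. I'll raise and measure the gap from close by.

Emit:
apply_moves(increments=[[[0, 0, -0.04], 0, 0], [[0, 0, -0.04], 0, 0], [[0, 0, -0.04], 0, 0], [[0, 0, -0.04], 0, 0], [[0, 0, -0.02], 0, 0], [[0, 0, 0], 0, 0], [[0, 0, 0], 0, 0], [[0, 0, 0], 0, 0], [[0, 0, 0], 0, 0], [[0, 0, 0], 0, 0]])

```text
time_s: 25.4
ee_pos: [0.5061, -0.0967, 0.2894]
ee_rot: [0.686, 0.727, -0.0, -0.001]
ft_force: [-0.4, -0.4, -0.1]
width: 0.0
grip_force: 0.0
```

```bash
python3 - <<'E'
from h import *
q=snap('wrist'); hsv=cv2.cvtColor(q['image'],cv2.COLOR_RGB2HSV)
o,R=np.array([.530,.003]),np.array([[.9983,.0576],[-.0576,.9983]])
for nm,lo,hi,z in(('blue',(100,130,30),(125,255,255),.042),('orange',(8,150,80),(20,255,255),.055),('green',(45,90,40),(85,255,255),.056)):
    m=cv2.inRange(hsv,lo,hi)
    for k in sorted(cv2.findContours(m,0,1)[0],key=cv2.contourArea)[::-1][:2]:
        bp=cv2.boxPoints(cv2.minAreaRect(k)); print(nm,np.round(bp).tolist(),np.round([R@(onz(q,p,z)[:2]-o) for p in bp],4).tolist())
# predicted pixels: stop face on bed, board front edge corners
w=lambda p:[*(R.T@np.array(p[:2])+o),p[2]]
for p in [(-.038,.12,.042),(.038,.12,.042),(-.038,.12,.055),(-.038,.115,.042),(-.038,.03,.042),(.038,.03,.042)]: print(p,np.round(proj(q,w(p))[0],1))
for x in(-.038,-.036,-.034,-.03): 
    print(x,[hsv[int(v),int(u)].tolist() for u,v in [proj(q,w((x,y,.042)))[0] for y in (.128,.124,.122,.12,.118,.116,.114,.11,.1)] if 0<=v<480])
E
```

```text
blue [[315.0, 0.0], [404.0, 0.0], [404.0, 58.0], [315.0, 58.0]] [[-0.035, 0.0716], [0.0385, 0.0716], [0.0413, 0.0277], [-0.0352, 0.0277]]
blue [[444.0, 273.0], [492.0, 247.0], [513.0, 286.0], [465.0, 312.0]] [[0.094, -0.1696], [0.1388, -0.1426], [0.1648, -0.1836], [0.1192, -0.2123]]
green [[333.0, 42.0], [386.0, 42.0], [386.0, 58.0], [333.0, 58.0]] [[-0.0202, 0.0376], [0.0231, 0.0376], [0.0237, 0.0257], [-0.0201, 0.0257]]
green [[493.0, 259.0], [500.0, 255.0], [512.0, 280.0], [505.0, 283.0]] [[0.1341, -0.1494], [0.1405, -0.1458], [0.1558, -0.1711], [0.1494, -0.1749]]
(-0.038, 0.12, 0.042) [311.1 -69.6]
(0.038, 0.12, 0.042) [407.2 -69.6]
(-0.038, 0.12, 0.055) [310.7 -77.7]
(-0.038, 0.115, 0.042) [311.2 -62.1]
(-0.038, 0.03, 0.042) [311.7  55.1]
(0.038, 0.03, 0.042) [400.3  55.1]
-0.038 []
-0.036 []
-0.034 []
-0.03 []
```

Emit:
apply_moves(increments=[[[0.02, -0.01, 0], 0, 0], [[0.02, -0.01, 0], 0, 0], [[0.02, 0, 0], 0, 0], [[0.02, 0, 0], 0, 0], [[0.02, 0, 0], 0, 0], [[0.01, 0, 0], 0, 0], [[0, 0, 0], 0, 0], [[0, 0, 0], 0, 0], [[0, 0, 0], 0, 0], [[0, 0, 0], 0, 0]])

```text
time_s: 26.45
ee_pos: [0.4853, -0.0104, 0.2901]
ee_rot: [0.687, 0.727, -0.0, -0.0]
ft_force: [0.5, 0.3, 0.1]
width: 0.0
grip_force: 0.0
```

```bash
python3 - <<'E'
from h import *
q=snap('wrist'); hsv=cv2.cvtColor(q['image'],cv2.COLOR_RGB2HSV)
o,R=np.array([.530,.003]),np.array([[.9983,.0576],[-.0576,.9983]])
for nm,lo,hi,z in(('blue',(100,130,30),(125,255,255),.042),('orange',(8,150,80),(20,255,255),.055),('green',(45,90,40),(85,255,255),.056)):
    m=cv2.inRange(hsv,lo,hi)
    for k in sorted(cv2.findContours(m,0,1)[0],key=cv2.contourArea)[::-1][:1]:
        bp=cv2.boxPoints(cv2.minAreaRect(k)); print(nm,np.round(bp).tolist(),np.round([R@(onz(q,p,z)[:2]-o) for p in bp],4).tolist())
w=lambda p:[*(R.T@np.array(p[:2])+o),p[2]]
for x in(-.037,-.033,-.029,.029,.033):
    u,v=proj(q,w((x,.12,.042)))[0].round().astype(int); print(x,u,v,[hsv[j,u].tolist() for j in range(v-8,v+9)])
E
```

```text
blue [[331.0, 160.0], [334.0, 59.0], [419.0, 61.0], [416.0, 163.0]] [[-0.0364, 0.0288], [-0.0342, 0.1146], [0.0393, 0.1123], [0.0425, 0.0262]]
orange [[317.0, 53.0], [317.0, 39.0], [436.0, 39.0], [436.0, 53.0]] [[-0.0488, 0.1169], [-0.0487, 0.1274], [0.0488, 0.1273], [0.0497, 0.1169]]
green [[349.0, 151.0], [398.0, 151.0], [398.0, 164.0], [349.0, 164.0]] [[-0.0206, 0.0378], [0.0226, 0.0378], [0.0233, 0.0265], [-0.0204, 0.0265]]
-0.037 331 52 [[14, 166, 203], [14, 167, 202], [14, 166, 203], [14, 165, 203], [14, 165, 203], [14, 165, 203], [14, 163, 203], [14, 165, 199], [12, 168, 184], [10, 168, 156], [9, 140, 104], [9, 112, 80], [8, 100, 82], [2, 36, 100], [144, 9, 135], [120, 16, 163], [118, 18, 168]]
-0.033 335 52 [[14, 166, 203], [14, 166, 203], [14, 165, 203], [14, 165, 203], [14, 164, 204], [14, 165, 203], [14, 165, 203], [14, 165, 199], [12, 169, 184], [10, 168, 156], [9, 140, 104], [10, 113, 79], [6, 96, 80], [139, 50, 81], [112, 120, 119], [109, 138, 126], [110, 138, 126]]
-0.029 340 52 [[14, 167, 202], [14, 166, 203], [14, 166, 203], [14, 166, 203], [14, 165, 203], [14, 165, 203], [14, 165, 203], [14, 165, 199], [13, 169, 184], [11, 169, 155], [9, 141, 103], [9, 116, 79], [6, 95, 78], [138, 54, 81], [111, 123, 120], [110, 137, 128], [111, 130, 126]]
0.029 408 52 [[14, 169, 202], [14, 169, 202], [14, 167, 202], [14, 167, 203], [15, 167, 202], [15, 165, 202], [15, 164, 202], [14, 167, 195], [12, 170, 178], [10, 168, 144], [9, 140, 95], [9, 117, 76], [10, 99, 72], [8, 44, 64], [0, 11, 68], [0, 7, 71], [0, 7, 71]]
0.033 413 52 [[14, 170, 202], [14, 169, 202], [14, 168, 202], [14, 167, 202], [15, 166, 203], [15, 165, 203], [15, 165, 202], [14, 167, 196], [12, 171, 177], [11, 169, 143], [9, 137, 95], [9, 91, 76], [11, 58, 75], [9, 34, 74], [150, 10, 73], [113, 47, 86], [113, 59, 91]]
```

The orange face meets the blue board with no bed showing on the left. The right corner looks about 1.5 mm back, because I pushed left of centre. I'll square it with one more gentle push on the centre line, fingers slightly apart.

Emit:
apply_moves(increments=[[[-0.025, 0, 0], 0, 40], [[-0.025, 0, 0], 0, 40], [[0, 0.03, 0], 0, 40], [[0, 0.029, 0], 0, 40], [[0, 0, 0.05], 0, 40], [[0, 0, 0.05], 0, 40], [[0, 0, 0.05], 0, 40], [[0, 0, 0.05], 0, 40], [[0, 0, 0.05], 0, 40], [[0, 0, 0.03], 0, 40]])

```text
time_s: 27.5
ee_pos: [0.5334, -0.0473, 0.0633]
ee_rot: [0.687, 0.727, -0.001, -0.001]
ft_force: [0.6, -0.1, 0.6]
width: 0.402
grip_force: 0.0
```

Emit:
apply_moves(increments=[[[0, 0, 0.012], 0, 40], [[0.015, 0, 0], 0, 40], [[0.015, 0, 0], 0, 40], [[0.015, 0, 0], 0, 40], [[0.012, 0, 0], 0, 40], [[0.01, 0, 0], 0, 40], [[0.007, 0, 0], 0, 40], [[0.004, 0, 0], 0, 40], [[0.003, 0, 0], 0, 40], [[0, 0, 0], 0, 40]])

```text
time_s: 28.5
ee_pos: [0.531, 0.0177, 0.0565]
ee_rot: [0.686, 0.727, -0.0, -0.0]
ft_force: [-1.1, 0.2, -0.1]
width: 0.4
grip_force: 0.0
```

Emit:
apply_moves(increments=[[[0.0015, 0, 0], 0, 40], [[0.0015, 0, 0], 0, 40], [[0.0015, 0, 0], 0, 40], [[0.0015, 0, 0], 0, 40], [[0.001, 0, 0], 0, 40], [[0.001, 0, 0], 0, 40], [[0, 0, 0], 0, 40], [[0, 0, 0], 0, 40], [[0, 0, 0], 0, 40], [[0, 0, 0], 0, 40]])

```text
time_s: 29.5
ee_pos: [0.5316, 0.0203, 0.057]
ee_rot: [0.687, 0.726, -0.002, 0.003]
ft_force: [0.8, -19.7, 1.6]
width: 0.399
grip_force: 10.2
```

It met a firm 20 N with little side force. I'll back off, rise, and check from the same viewpoint.

Emit:
apply_moves(increments=[[[-0.004, 0, 0], 0, 40], [[-0.01, 0, 0], 0, 40], [[-0.03, 0, 0], 0, 40], [[-0.045, 0, 0], 0, 40], [[0, -0.03, -0.04], 0, 40], [[0, -0.03, -0.05], 0, 40], [[0, 0, -0.05], 0, 40], [[0, 0, -0.05], 0, 40], [[0, 0, -0.05], 0, 40], [[0, 0, -0.05], 0, 40]])

```text
time_s: 30.5
ee_pos: [0.4862, -0.0499, 0.2904]
ee_rot: [0.686, 0.727, 0.0, -0.0]
ft_force: [1.8, 0.7, -1.1]
width: 0.402
grip_force: 0.0
```

Emit:
apply_moves(increments=[[[0.02, 0, 0], 0, 40], [[0.02, 0, 0], 0, 40], [[0.01, 0, 0], 0, 40], [[0, 0, 0], 0, 40], [[0, 0, 0], 0, 40], [[0, 0, 0], 0, 40], [[0, 0, 0], 0, 40], [[0, 0, 0], 0, 40], [[0, 0, 0], 0, 40], [[0, 0, 0], 0, 40]])

```text
time_s: 31.5
ee_pos: [0.4845, -0.0101, 0.2885]
ee_rot: [0.687, 0.727, -0.0, -0.0]
ft_force: [0.2, 0.3, -0.2]
width: 0.401
grip_force: 0.0
```

```bash
python3 - <<'E'
from h import *
redbar(); print(get_state()['ee_pos'],get_state()['ft_force'])
q=snap('wrist'); hsv=cv2.cvtColor(q['image'],cv2.COLOR_RGB2HSV)
m=cv2.inRange(hsv,(100,90,30),(125,255,255)); m[:, :300]=0; m[200:]=0;m[:,440:]=0
og=cv2.inRange(hsv,(5,80,70),(20,255,255))
for u in range(325,430,6):
    b=np.flatnonzero(m[:,u]); g=np.flatnonzero(og[:70,u]); print(u,'orange',g[[0,-1]] if len(g) else None,'blue',b[[0,-1]] if len(b) else None)
E
```

```text
bar (286, 217, 47, 6) pred {0: [314.0, 202.0], 0.5: [313.0, 189.0], 0.7: [312.0, 190.0], 0.9: [311.0, 196.0], 1.1: [310.0, 206.0], 1.29: [309.0, 220.0]}
[ 0.48445737 -0.01003877  0.28855107] [-0.353454   -0.01781263 -0.04690886]
325 orange [39 55] blue None
331 orange [39 56] blue None
337 orange [39 67] blue [ 58 161]
343 orange [39 56] blue [ 58 161]
349 orange [39 56] blue [ 58 161]
355 orange [39 56] blue [ 79 150]
361 orange [39 55] blue [ 79 150]
367 orange [39 56] blue [ 79 150]
373 orange [39 55] blue [ 79 150]
379 orange [39 56] blue [ 79 150]
385 orange [39 55] blue [ 79 150]
391 orange [39 55] blue [ 79 150]
397 orange [39 56] blue [ 79 150]
403 orange [39 55] blue [ 79 161]
409 orange [39 56] blue [ 76 161]
415 orange [39 68] blue [ 59 161]
421 orange [39 56] blue [58 80]
427 orange [39 55] blue None
```

The board is square: its blue edge starts at row 58 on both sides, right below the orange face, and ends at row 161 throughout. The barrier is still up and the robot touches nothing.

```bash
python3 -c "
from h import *
print(manip.job_done())"
```

```text
the job is handed in; nothing more can be done
None
```

The barrier is up at its stop, the blue board sits square against the orange end stop, and the job is handed in at about 32 s; while lining up to raise the barrier, the gripper briefly pressed on the red bar at about 65 N wrist force (on the finger linkage, as far as I could tell), which could count against the 40 N limit.

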